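# Hold a centrifuge's emergency lid release open with its T-key

## Task

The bench centrifuge has lost power with its lid locked. Take the T-key out of the tool stand, put its thin rod down the slotted keyhole in the centrifuge's front deck, push it down against the spring and turn it a quarter turn clockwise (seen from above), round to its stop, so that the lid springs ajar. The release springs back if let go, so finish with the key still held in the gripper, pushed in and turned, and leave the other things on the bench where they are.

Things in the scene. Friction and masses are not known exactly. Their poses are not given: they have to be found in the camera images.
- key: Loose T-key, 90 g, 84 mm tall, upright in the stand. Origin: middle of its bottom tip; z up the rod, x along T-bar and lugs. Round steel rod 8 mm in diameter with a 4 mm coned nose; collar 22 mm in diameter at 44 to 49 mm above the tip, which hangs on the stand's top; neck 12 mm in diameter up to the T-bar. The same after half a turn.
- key_bar (a point): Middle of the key's black T-bar handle, 75 mm above the key's tip: 60 mm long (key x), 14 mm wide (key y), 18 mm high. The place to grip it, across the bar. Axes are the key's.
- key_lugs (a point): Middle of the key's two lugs, 25 mm above the key's tip: together a flat bar across the rod, 24 mm long (key x), 5.5 mm wide (key y), 6 mm high. Axes are the key's.
- stand: Grey metal tool stand, fixed: 50 mm (x) by 136 mm (y), 60 mm high, origin under its middle. The key hangs in a 29 by 12 mm slot 42 mm from the middle towards +y, T-bar along the stand's y within a few degrees; it lifts straight up and is out after 44 mm. A screwdriver stands fixed 42 mm from the middle towards -y, its top 158 mm above the bench.
- centrifuge: White bench centrifuge, fixed, 330 mm deep (x), 260 mm wide (y), front with the control deck towards its own -x; origin under its middle. Deck top 125 mm above the bench; the round lid behind rises to 153 mm, the panel knobs to 143 mm. The keyhole's slot runs along its x. The release lifts the lid's front edge 12 mm; the lid needs no touching.
- port (a point): Centre of the keyhole, on the top of its 48 mm square steel plate (5 mm thick, top 128 mm above the bench), right front corner of the deck. Axes are the centrifuge's. A bore 11 mm wide, crossed by a slot for the lugs along x, 27.4 mm long, 8.5 mm wide; well 58 mm deep. The key turns only with its lugs pushed below the plate, and they then lie under it.
- plunger (a joint): Travel (m) of the spring carrier on which the lugs land: 0 at rest (lugs' lower face 4 mm below the plate's top, key's tip 26 mm below), 0.012 at its bottom stop. The lugs clear the plate from 0.007 on; 0.009 to 0.011 is a good depth to turn at (at 0.010 the key's tip is 36 mm below the plate's top). Spring: 4 N at rest, 10.5 N at the bottom.
- release (a joint): Angle (rad) of the latch cam turned by the lugs, clockwise from above: 0 latched, 1.45 at its stop; 0.06 Nm at rest rising to 0.15 Nm; springs back when let go. The lugs have about 0.15 rad of play in it each way, so the key turns about 1.5 to 1.6 rad from the slot's direction to the stop.
- rack: Bystander: white rack with tubes, 70 by 200 mm, 90 mm high, loose; origin under its middle.
- bottle: Bystander: brown bottle, 60 mm in diameter, 130 mm high, loose; origin under its middle.
- slidebox: Bystander: grey box of microscope slides, 85 by 100 mm, 34 mm high, loose; origin under its middle.
- timer: Bystander: white bench timer, 65 by 75 mm, 18 mm high, loose; origin under its middle.
Not all that is in view belongs to the job. What is shaped like the key but blue is not meant.

How it is judged:
By the outcome, as a careful person would: the job done as asked, in the order asked, and still so for the second after the job is handed in, while the arm keeps its last pose, push and grip.
It also fails if it takes over 48 s, if anything falls off the work surface, if the arm or the gripper's body presses on something with over 40 N, if the wrist force passes 120 N, or if a joint passes its speed limit or range.

## Robot

A 6-joint arm with a two-finger parallel gripper is mounted at the origin on the work surface. World frame = base frame: x ahead of the robot, y to its left, z up, the work surface at z = 0. Lengths are in m, angles in rad, forces in N, time in s.
With the tool pointing down it reaches from about 0.3 to 0.775 m from the base axis. Payload 14.6 kg.
Tool frame: the origin (TCP) lies on the centre line of the jaws, within the pads' length; the fingertips stand 14 mm ahead of it and the grasp point (between the pads) lies 5 mm behind it; x points along the fingers, y is the direction in which the jaws open and shut, and the axes are right-handed (so a half turn about x gives the same grasp; the last joint's range is limited). The gripper opens to 94 mm and grips with 3 to 60 N. Pads are 16 mm wide; open, the fingers measure 119 mm over their backs; the gripper's body (75 mm by 177 mm) begins 78 mm behind the grasp point.
Start: joints at [1.228, 0.3, 1.521, -0, 1.321, -0.067], TCP at [0.15, 0.529, 0.219] pointing down, gripper open.
Joint ranges: [-3.03, 3.03], [-0.79, 2.21], [0.23, 2.52], [-1.04, 4.18], [0, 3.07], [-2.55, 2.55]. Speed limits (rad/s): [2.22, 2.22, 2.57, 3.14, 3.14, 3.14].

## Interface

Orientations are given as [roll, pitch, yaw] about the fixed x, y, z axes, in that order (R = Rz(yaw) Ry(pitch) Rx(roll)).
In Python, from station import * gives the robot as it stands. The module is installed in compiled form; this text tells all that it offers.
- The arm moves only by the shell command python3 -m handwheel 'ROWS' [FORCE]. ROWS is JSON, a list of rows, each a list of 3 entries, a list of its own where there are three numbers: the shift along the tool's x, y, z in mm, then the turn about the tool's x in rad, then the gripper command: -1 is fully open, 1 is shut, values between are in proportion. In form: [[[dx, dy, dz], spin, gripper], ...]. A call has exactly 5 rows; each row is the pose to reach, as a shift and turn from the pose measured when the call began, along the tool's axes at that moment; what a row does not reach only later rows make up. A row lasts 1/10 s, in which the tool goes at most 50 mm and 8.59 degrees, less where a joint would pass 70% of its speed; a pose out of reach is approached as far as the arm can. A call with a gripper value outside its range is refused whole. The fingers move at their own pace and stop on an object; FORCE is the grip in N (left out, the last holds). Time passes only in rows, so rows that repeat a pose let the fingers close, or fill a call up. It gives the time, the measured TCP pose, the force and the opening at its end, in the units of the state.
- get_obs(): the state, without advancing time (a new reading comes with each control period).
- camera(name): name is "scene" or "top" or "wrist"; returns (picture, depth): 480x640x3 uint8, blue, green, red; 480x640 float32, m along the optical axis (not along the pixel's ray), 0 where there is no reading.
- camera_info(name): a dict with "fx", "fy", "cx", "cy" (pixels), "k1" (the pictures are not rectified: a ray, as slopes to the right and down, at radius r is drawn at 1 + k1 r^2 times it, then the intrinsics apply), "extrinsics" (4x4, takes a point from camera to world coordinates). Camera axes: x right, y down, z forward; pixel columns grow to the right and rows downward; lengths in m; the calibration is good to about 2 mm. A picture is of the moment at which its call begins: read the wrist's pose just before it. camera_info takes no time and is no camera call; for the wrist camera it gives the pose at the moment of the call.
- hand_in(): hands the job in, once; it reports no verdict.
The state is a dict: "time_s": time; "qpos": joint angles; "joint_vel": joint speeds; "tau": joint torques, N m; "ee_pos": TCP position; "eef_rot": TCP orientation; "force": force on the tool from outside, world axes, zero at the start; "moment": the same for the moment, N m; "grip_width": finger opening in m.
Only numpy, scipy, OpenCV 4.12 (cv2) and the standard library are available. Lean on these libraries where they do the work, as an engineer would, in place of code of your own. Each camera call takes 0.05 s, during which the arm holds its last target. There are 200 camera calls.

## Working session

There is one attempt and no reset: what is moved stays moved. The work goes in short steps, Python scripts to look and compute and a shell command to move; the robot and the scene stay as the last step left them, time stands still between calls to the robot, and variables do not carry over. Pictures are saved under pics/ and viewed, about 8 in all and at most 12, crops included, and the job is handed in when it is done.

```bash
mkdir -p pics; python3 - <<'E'
from station import *
import cv2,numpy as np
o=get_obs();print({k:np.round(v,3).tolist() for k,v in o.items()})
for n in("scene","top"):
    im,d=camera(n);cv2.imwrite(f"pics/{n}0.png",im);np.save(f"pics/{n}0d.npy",d)
    i=camera_info(n);print(n,i)
E
```

```text
{'time_s': 0.0, 'qpos': [1.228, 0.3, 1.522, -0.0, 1.321, -0.067], 'joint_vel': [0.001, -0.0, 0.0, 0.001, 0.001, 0.0], 'tau': [-0.002, -53.18, -35.273, 0.071, 0.024, -0.0], 'ee_pos': [0.15, 0.529, 0.219], 'eef_rot': [-1.63, 1.57, -1.906], 'force': [-0.298, -0.27, 0.002], 'moment': [-0.058, -0.008, 0.038], 'grip_width': 0.094}
scene {'fx': 469.3714123391029, 'fy': 469.3714123391029, 'cx': 315.4274277416373, 'cy': 241.80836601111633, 'k1': -0.09009514504342263, 'extrinsics': array([[ 0.77533716,  0.42482755, -0.46730486,  1.03701075],
       [ 0.6314463 , -0.534716  ,  0.56156422, -0.61404277],
       [-0.01130743, -0.73047954, -0.68284097,  0.80560611],
       [ 0.        ,  0.        ,  0.        ,  1.        ]])}
top {'fx': 540.9241300866188, 'fy': 540.9241300866188, 'cx': 312.29752330547313, 'cy': 237.8940414714226, 'k1': -0.01951105137236893, 'extrinsics': array([[ 0.02043527, -0.98590635,  0.16604538,  0.31766476],
       [-0.9997162 , -0.02218394, -0.00868329, -0.03435705],
       [ 0.01224445, -0.16582081, -0.98607988,  1.43499281],
       [ 0.        ,  0.        ,  0.        ,  1.        ]])}
```

View pics/scene0.png

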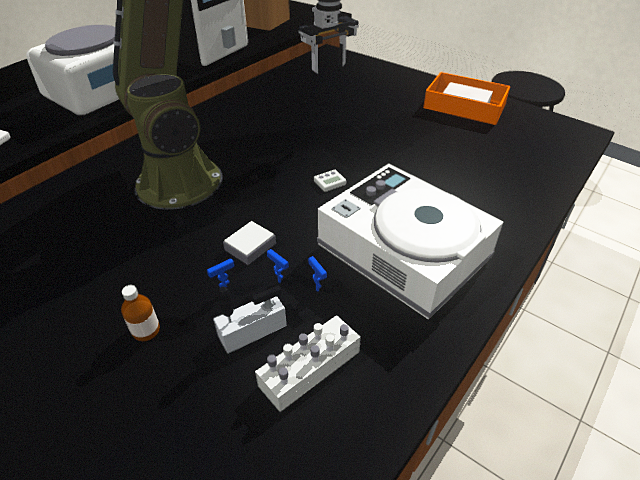

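View pics/top0.png

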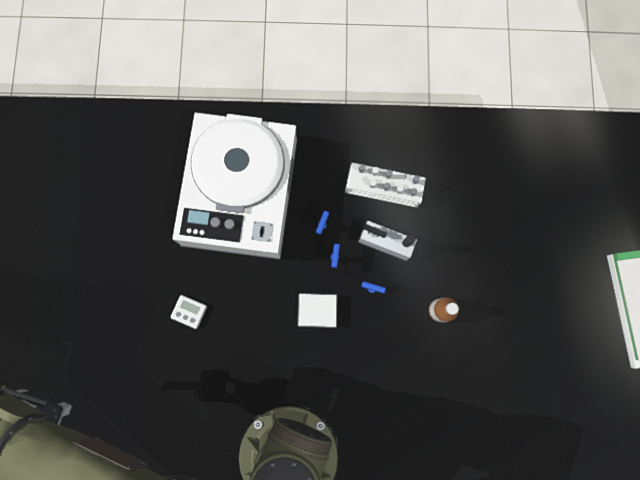

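The scene picture shows the stand at (250,322), the centrifuge at (400,240) with its port plate at (347,208), and three blue decoys at (221,270), (278,263) and (317,270). In the top picture the stand is at (388,240), the plate at (262,231), and the decoys at (322,222), (335,256) and (373,287). The black items on the stand (top, about (375,234) and (405,241)) could be the key or the screwdriver, so I'll check them in a crop.

```bash
cat > h.py <<'E'
from station import *
import cv2,numpy as np
def ray(n,uv,info=None):
    i=info or camera_info(n);K=np.array([[i["fx"],0,i["cx"]],[0,i["fy"],i["cy"]],[0,0,1]])
    p=(np.array(uv,float)-[i["cx"],i["cy"]])/[i["fx"],i["fy"]]
    q=p.copy()
    for _ in range(20): q=p/(1+i["k1"]*(q@q))
    E=i["extrinsics"];return E[:3,3],E[:3,:3]@np.array([q[0],q[1],1])
def onz(n,uv,z,info=None):
    o,d=ray(n,uv,info);return o+d*(z-o[2])/d[2]
def dp(n,uv,dep,info=None):
    o,d=ray(n,uv,info);return o+d*dep
def proj(n,P,info=None):
    i=info or camera_info(n);E=i["extrinsics"];c=E[:3,:3].T@(np.array(P)-E[:3,3]);p=c[:2]/c[2];p=p*(1+i["k1"]*(p@p));return p*[i["fx"],i["fy"]]+[i["cx"],i["cy"]]
E
python3 - <<'E'
from h import *
a=cv2.imread("pics/scene0.png")[280:360,200:300];b=cv2.imread("pics/top0.png")[200:280,345:445]
f=lambda x:cv2.resize(np.clip(255*(x/255.)**.5,0,255).astype(np.uint8),None,fx=6,fy=6,interpolation=cv2.INTER_CUBIC)[:300*2]
c=np.hstack([f(a)[:, :600],f(b)]);c=cv2.resize(c,(800,320));cv2.imwrite("pics/c1.png",c)
d=np.load("pics/top0d.npy")
# heights over stand region
for v in range(216,264,4):
    print(v,[int(1000*dp("top",(u,v),d[v,u])[2]) if d[v,u]>0 else 0 for u in range(354,424,4)])
im=cv2.imread("pics/top0.png")
for n,z,roi in(("plate",.128,(215,245,248,278)),):
    pass
# plate / centrifuge
for v in range(218,246,2): print(v,[int(im[v,u].mean()) for u in range(246,280,2)])
E
```

```text
216 [0, 3, -4, 0, -3, 0, -2, -2, -3, -3, 2, 1, 0, -1, 6, -6, -4, -5]
220 [-4, 0, 4, -6, -2, -3, -4, -2, 4, -2, 0, -2, 0, 3, 0, 1, -1, -3]
224 [0, 0, -8, 96, 55, 62, -1, -7, -9, 0, -4, 0, -3, 1, 0, -1, 0, 0]
228 [-2, -1, -1, 94, 94, 95, 60, 59, 58, -5, -1, 3, -2, -2, 0, 0, -7, 0]
232 [-2, 3, 3, 55, 60, 95, 100, 100, 95, 56, 55, 61, -4, 0, -1, -6, -2, -2]
236 [-4, -6, 59, 61, 60, 63, 60, 91, 59, 60, 56, 61, 64, 139, 153, 153, -6, -6]
240 [3, -1, 31, 51, 55, 58, 60, 59, 57, 63, 57, 60, 59, 141, 153, 154, 1, -4]
244 [0, -3, 2, 2, 24, 45, 59, 57, 59, 62, 61, 55, 63, 126, 132, 59, -3, -2]
248 [2, 0, 1, -2, -1, 2, 9, 28, 53, 57, 53, 59, 55, 55, 59, -1, -7, 0]
252 [-1, 0, -6, -1, 2, 0, -3, -5, 3, 24, 36, 55, 56, 56, 58, -5, -2, 4]
256 [0, -2, -4, 3, -2, -3, 4, -2, -1, 0, -1, 7, 22, 49, 54, -4, -4, -2]
260 [-3, 1, -3, 2, 0, -2, -5, -4, 1, -2, -2, -2, -1, 0, -4, 1, 0, -3]
218 [247, 244, 244, 245, 244, 244, 244, 244, 243, 243, 244, 245, 244, 244, 244, 244, 244]
220 [246, 244, 244, 245, 240, 240, 248, 247, 246, 246, 245, 245, 245, 244, 244, 244, 244]
222 [244, 244, 245, 246, 147, 176, 189, 185, 
[... 325 characters left out ...]
44, 246, 213, 190, 191, 196, 73, 25, 140, 193, 190, 190, 189, 248, 244, 245]
232 [243, 244, 246, 202, 189, 192, 191, 51, 28, 165, 193, 192, 187, 207, 246, 244, 245]
234 [244, 245, 246, 195, 191, 191, 197, 60, 72, 184, 192, 191, 187, 216, 245, 243, 246]
236 [244, 245, 247, 184, 191, 191, 190, 92, 98, 194, 192, 191, 202, 219, 245, 244, 248]
238 [244, 245, 247, 128, 188, 189, 191, 194, 194, 192, 193, 191, 201, 218, 245, 244, 248]
240 [244, 245, 246, 241, 238, 227, 183, 191, 191, 193, 189, 115, 179, 218, 245, 244, 249]
242 [244, 245, 244, 245, 245, 246, 246, 246, 243, 246, 239, 241, 239, 241, 245, 245, 252]
244 [245, 245, 244, 244, 244, 244, 243, 243, 244, 245, 245, 244, 244, 244, 244, 245, 241]
```

View pics/c1.png

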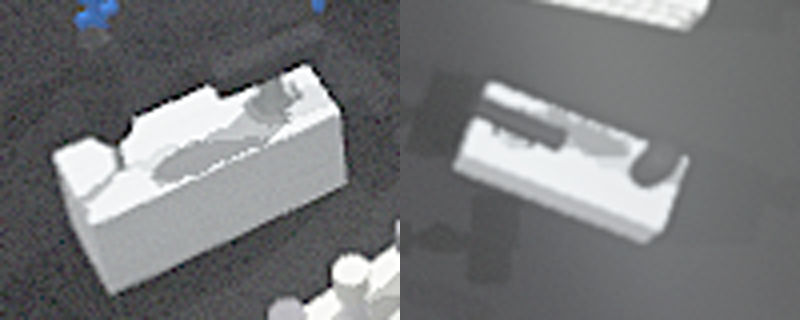

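The crop confirms the choice. The black bar at top (375,233) has its top at z≈0.095–0.10, which matches the expected 0.100. The tall item at (410,240) is the screwdriver (z≈0.155), and the blue ones are decoys.

```bash
python3 - <<'E'
from h import *
d=np.load("pics/top0d.npy");im=cv2.imread("pics/top0.png");g=im.mean(2)
def pts(u0,u1,v0,v1):
    P=[];U=[]
    for v in range(v0,v1):
        for u in range(u0,u1):
            if d[v,u]>0: P.append(dp("top",(u,v),d[v,u]));U.append((u,v))
    return np.array(P),np.array(U)
P,U=pts(345,425,210,270)
def rect(m,z,name):
    uv=U[m];X=np.array([onz("top",p,z)[:2] for p in uv])
    r=cv2.minAreaRect((X*1000).astype(np.float32));b=cv2.boxPoints(r);c=X.mean(0)
    e=np.linalg.eigh(np.cov(X.T))[1][:,1];print(name,m.sum(),"rect",np.round(r[0],1),np.round(r[1],1),r[2],"mean",c*1000,"axis deg",np.degrees(np.arctan2(e[1],e[0])))
    return c
k=(P[:,2]>.082)&(P[:,2]<.112)&(U[:,0]<392);rect(k,.100,"key")
rect((P[:,2]>.145),.158,"driver")
rect((P[:,2]>.045),.06,"stand(+top things)")
# plate
P,U=pts(240,285,214,250);G=np.array([g[v,u] for u,v in U])
rect((G<215)&(U[:,0]<275)&(U[:,1]<242),.128,"plate")
rect(((G<100)&(U[:,0]>=256)&(U[:,0]<=266)&(U[:,1]>222)&(U[:,1]<239)),.128,"slot")
# deck/body outline at .125
m=(g>225).astype(np.uint8);m[:, :160]=0;m[:,305:]=0;m[:108]=0;m[265:]=0
# lid knob etc fine: body side-edge points: right edge of top
P,U=pts(165,310,110,262);
mm=(P[:,2]>.118)&(P[:,2]<.132)
rect(mm,.125,"deck")
E
```

```text
Traceback (most recent call last):
  File "h.py", line 12, in dp
    o,d=ray(n,uv,info);return o+d*dep
        ~~~^^^^^^^^^^^
  File "h.py", line 4, in ray
    i=info or camera_info(n);K=np.array([[i["fx"],0,i["cx"]],[0,i["fy"],i["cy"]],[0,0,1]])
              ~~~~~~~~~~~^^^
ValueError: time passes only in moves, steps and waits
```

```bash
sed -i 's/i=info or camera_info(n)/i=info or CI(n)/' h.py; cat >> h.py <<'E'
_c={}
def CI(n):
    if n not in _c: _c[n]=camera_info(n)
    return _c[n]
def pts(n,d,u0,u1,v0,v1,info=None):
    U=np.array([(u,v) for v in range(v0,v1) for u in range(u0,u1) if d[v,u]>0])
    return np.array([dp(n,p,d[p[1],p[0]],info) for p in U]),U
def rect(n,uv,z,name,info=None):
    X=np.array([onz(n,p,z,info)[:2] for p in uv])*1000
    r=cv2.minAreaRect(X.astype(np.float32));c=X.mean(0)
    e=np.linalg.eigh(np.cov(X.T))[1][:,1]
    print(name,len(X),"rect",np.round(r[0],1),np.round(r[1],1),round(r[2],1),"mean",c.round(1),"axis deg",np.degrees(np.arctan2(e[1],e[0])).round(1))
E
python3 - <<'E'
from h import *
d=np.load("pics/top0d.npy");g=cv2.imread("pics/top0.png").mean(2)
P,U=pts("top",d,345,425,210,270)
rect("top",U[(P[:,2]>.082)&(P[:,2]<.112)&(U[:,0]<392)],.100,"key")
rect("top",U[P[:,2]>.145],.158,"driver")
rect("top",U[P[:,2]>.045],.06,"stand")
P,U=pts("top",d,240,285,214,250);G=g[U[:,1],U[:,0]]
rect("top",U[(G<215)&(U[:,0]<275)&(U[:,1]<242)],.128,"plate")
rect("top",U[(G<100)&(U[:,0]>=256)&(U[:,0]<=266)&(U[:,1]>222)&(U[:,1]<239)],.128,"slot")
P,U=pts("top",d,165,310,110,262)
rect("top",U[(P[:,2]>.118)&(P[:,2]<.132)],.125,"deck")
E
```

```text
key 151 rect [ 565.4 -203.5] [59.5 16.2] 68.2 mean [ 565.4 -203.4] axis deg 68.2
driver 71 rect [ 537.1 -280.8] [22.  20.9] 45.1 mean [ 536.5 -281.4] axis deg -148.4
stand 1069 rect [ 554.5 -243. ] [138.5  59.5] 70.4 mean [ 551.6 -244.2] axis deg 70.8
plate 455 rect [560.7  92. ] [67.4 81.6] 1.3 mean [554.4  87.4] axis deg 71.2
slot 34 rect [550.9  79. ] [22.5  7.4] 2.0 mean [550.9  79. ] axis deg 174.2
deck 6280 rect [678.8 150.3] [260.8 331. ] 83.8 mean [627.5 153.1] axis deg 168.0
```

```bash
cat >> h.py <<'E'
from scipy.spatial.transform import Rotation as Ro
def to(p,jaw_deg=None):
    "shift in tool axes (mm) and spin about tool x to bring TCP to p, tool y to world heading jaw_deg"
    o=get_obs();R=Ro.from_euler("xyz",o["eef_rot"]).as_matrix()
    print("t",round(float(o["time_s"]),2),"tcp",np.round(o["ee_pos"]*1000 if hasattr(o["ee_pos"],'shape') else np.array(o["ee_pos"])*1000,1),"F",np.round(o["force"],1),"M",np.round(o["moment"],2),"w",round(float(o["grip_width"])*1000,1),"q6",np.round(o["qpos"],2)[[0,5]])
    print("tool axes x",R[:,0].round(3),"y",R[:,1].round(3),"yaw",np.degrees(np.arctan2(R[1,1],R[0,1])).round(2),"z",R[:,2].round(3))
    if p is not None: print("shift",(R.T@(np.array(p)-o["ee_pos"])*1000).round(1))
    if jaw_deg is not None:
        a=np.radians(jaw_deg);t=np.array([np.cos(a),np.sin(a),0]);s=np.arctan2(t@R[:,2],t@R[:,1]);print("spin",s.round(3),"or",(s-np.sign(s)*np.pi).round(3))
E
python3 -c "
from h import *
to((.565,-.203,.22),158.2)"
```

```text
t 0.1 tcp [149.7 529.  218.9] F [-0.5 -0.1  0.3] M [ 0.01 -0.02 -0.05] w 94.2 q6 [ 1.23 -0.07]
tool axes x [-0.    -0.001 -1.   ] y [ 0.272  0.962 -0.001] yaw 74.2 z [ 0.962 -0.272 -0.   ]
shift [-5.000e-01 -5.913e+02  5.989e+02]
spin -1.466 or 1.675
```

```bash
A='[[[0,-35,35],0,0.15],[[0,-70,70],0,0.15],[[0,-105,105],0,0.15],[[0,-140,140],0,0.15],[[0,-175,175],0,0.15]]'
python3 -m handwheel '[[[0,-35,35],0,0.15],[[0,-70,70],0,0.15],[[0,-105,105],0,0.15],[[0,-140,140],0,0.15],[[0,-175,175],0,0.15]]' 20
python3 -m handwheel '[[[0,-35,35],0,0.15],[[0,-70,70],0,0.15],[[0,-105,105],0,0.15],[[0,-140,140],0,0.15],[[0,-175,175],0,0.15]]'
python3 -m handwheel '[[[0,-35,35],0,0.15],[[0,-70,70],0,0.15],[[0,-105,105],0,0.15],[[0,-140,140],0,0.15],[[0,-175,175],0,0.15]]'
python3 -c "
from h import *
to((.565,-.203,.22),-21.8)"
```

```text
time_s: 0.6
ee_pos: [0.2708, 0.3111, 0.219]
eef_rot: [-1.618, 1.57, -1.893]
force: [0.7, 0.3, 0.1]
grip_width: 0.0576
time_s: 1.1
ee_pos: [0.3921, 0.0931, 0.2193]
eef_rot: [-1.316, 1.57, -1.592]
force: [1.1, 0.5, 0.4]
grip_width: 0.04
time_s: 1.6
ee_pos: [0.5134, -0.125, 0.2192]
eef_rot: [-1.713, 1.57, -1.989]
force: [0.5, 0.3, 0.7]
grip_width: 0.0398
t 1.6 tcp [ 513.4 -125.   219.2] F [0.5 0.3 0.7] M [ 0.05 -0.    0.05] w 39.8 q6 [-0.31 -1.6 ]
tool axes x [-0.    -0.001 -1.   ] y [ 0.272  0.962 -0.001] yaw 74.2 z [ 0.962 -0.272 -0.   ]
shift [ -0.8 -61.   70.9]
spin 1.676 or -1.466
```

```bash

python3 -m handwheel '[[[0,-15,18],0.14,0.15],[[0,-30,36],0.28,0.15],[[0,-45,54],0.42,0.15],[[0,-61,71],0.56,0.15],[[0,-61,71],0.7,0.15]]'
python3 -m handwheel '[[[0,0,0],0.14,0.15],[[0,0,0],0.28,0.15],[[0,0,0],0.42,0.15],[[0,0,0],0.56,0.15],[[0,0,0],0.7,0.15]]'
python3 -m handwheel '[[[0,0,0],0.14,0.15],[[0,0,0],0.276,0.15],[[0,0,0],0.276,0.15],[[0,0,0],0.276,0.15],[[0,0,0],0.276,0.15]]'
python3 - <<'E'
from h import *
to((.565,-.203,.22),-21.8)
i=camera_info("wrist");im,d=camera("wrist")
np.save("pics/w1d.npy",d);cv2.imwrite("pics/w1.png",np.clip(255*(im/255.)**.6,0,255).astype(np.uint8))
import pickle;pickle.dump(i,open("pics/w1.pk","wb"))
P,U=pts("wrist",d,0,640,0,480,i) if 0 else (None,None)
print(proj("wrist",(.565,-.203,.1),i),proj("wrist",(.537,-.281,.158),i))
E
```

```text
time_s: 2.1
ee_pos: [0.5656, -0.205, 0.2182]
eef_rot: [-1.781, 1.569, -2.765]
force: [-0.9, -0.1, -0.0]
grip_width: 0.0399
time_s: 2.6
ee_pos: [0.5654, -0.2049, 0.2178]
eef_rot: [-1.337, 1.569, -3.026]
force: [0.5, 0.6, -0.1]
grip_width: 0.0398
time_s: 3.1
ee_pos: [0.5654, -0.2049, 0.2176]
eef_rot: [-1.106, 1.568, -3.068]
force: [0.6, -0.1, -0.1]
grip_width: 0.04
t 3.1 tcp [ 565.4 -204.9  217.6] F [ 0.6 -0.1 -0.1] M [-0.07  0.14 -0.03] w 40.0 q6 [-0.41 -0.02]
tool axes x [-0.002 -0.    -1.   ] y [ 0.925 -0.381 -0.002] yaw -22.4 z [-0.381 -0.925  0.001]
shift [-2.4 -1.1 -1.6]
spin -0.01 or 3.131
[308.76286242 244.85475755] [313.80452887 384.44401621]
```

View pics/w1.png

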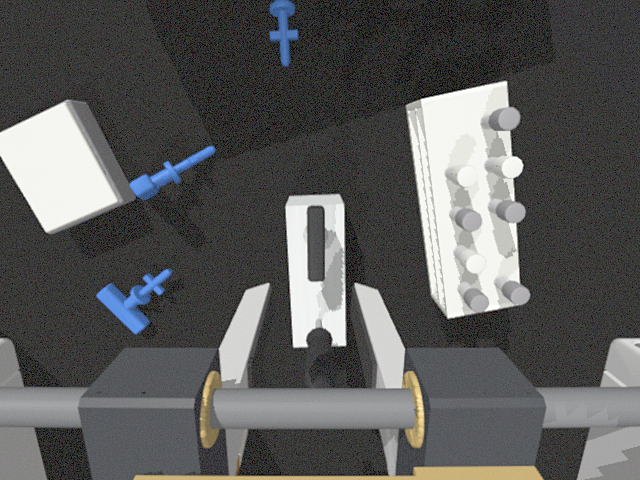

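The wrist view shows the black bar at (316,243), between rows 206 and 281. The screwdriver tip is at (318,338), and the blue decoys are lying clear on the bench. I'll measure the bar from here.

```bash
python3 - <<'E'
from h import *
import pickle
i=pickle.load(open("pics/w1.pk","rb"));d=np.load("pics/w1d.npy")
P,U=pts("wrist",d,290,345,190,310,i)
k=(P[:,2]>.085)&(P[:,2]<.112);print(np.median(P[k,2]))
rect("wrist",U[k],.100,"key",i)
P,U=pts("wrist",d,270,360,185,350,i)
rect("wrist",U[(P[:,2]>.05)],.06,"stand",i)
E
```

```text
0.09784477185790674
key 1340 rect [ 570.2 -204. ] [59.7 13.4] 67.7 mean [ 570.4 -203.6] axis deg 67.9
stand 8508 rect [ 551.  -245.9] [140.9  83.3] 69.5 mean [ 556.5 -245. ] axis deg 71.9
```

```bash
python3 -m handwheel '[[[20,1,-2],0,0.15],[[45,2,-2],0,0.15],[[70,2,-2],0,0.15],[[83,2,-2],0,0.15],[[83,2,-2],0,0.15]]'
python3 - <<'E'
from h import *
to((.568,-.2035,.135),-22.1)
i=camera_info("wrist");im,d=camera("wrist")
np.save("pics/w2d.npy",d);cv2.imwrite("pics/w2.png",np.clip(255*(im/255.)**.6,0,255).astype(np.uint8)[130:430,160:480])
import pickle;pickle.dump(i,open("pics/w2.pk","wb"))
P,U=pts("wrist",d,250,390,150,420,i)
R=Ro.from_euler("xyz",get_obs()["eef_rot"]).as_matrix();T=np.array(get_obs()["ee_pos"])
k=(P[:,2]>.085)&(P[:,2]<.108);print(np.median(P[k,2]))
c=cv2.connectedComponents(np.zeros((2,2),np.uint8))
rect("wrist",U[k],.100,"key",i)
print("fingertip proj", proj("wrist",T+R[:,0]*.014+R[:,1]*.02,i),proj("wrist",T+R[:,0]*.014-R[:,1]*.02,i),"tcp down to .1",proj("wrist",[T[0],T[1],.1],i))
E
```

```text
time_s: 3.65
ee_pos: [0.5672, -0.2036, 0.1332]
eef_rot: [-1.362, 1.566, 2.96]
force: [-1.5, 0.8, 0.7]
grip_width: 0.04
t 3.65 tcp [ 567.2 -203.6  133.2] F [-1.5  0.8  0.7] M [-0.03  0.09 -0.03] w 40.0 q6 [-0.4  -0.01]
tool axes x [-0.005  0.001 -1.   ] y [ 0.925 -0.381 -0.005] yaw -22.38 z [-0.381 -0.925  0.001]
shift [-1.8  0.7 -0.4]
spin -0.005 or 3.137
0.09782817660374252
key 2525 rect [ 570.4 -203.5] [60.6 13.7] 68.2 mean [ 570.9 -202.4] axis deg 68.1
fingertip proj [350.17791347 303.83262066] [270.67497754 303.7101311 ] tcp down to .1 [310.75761542 288.20250224]
```

View pics/w2.png

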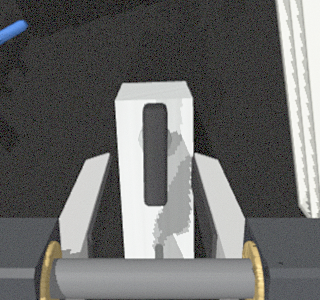

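Seen close up, the bar runs between the fingers, with its centre at full-picture (315,284) and the fingertips' middle at column ~312. It needs about +2.3 mm along the jaw axis. I'll descend, grip and weigh the lift.

```bash
python3 -m handwheel '[[[10,2.3,-1],0,0.15],[[22,2.3,-1],0,0.15],[[34,2.3,-1],0,0.15],[[44,2.3,-1],0,0.15],[[44,2.3,-1],0,0.15]]'
python3 -m handwheel '[[[0,0,0],0,0.5],[[0,0,0],0,1],[[0,0,0],0,1],[[0,0,0],0,1],[[0,0,0],0,1]]' 40
python3 -c "
from h import *
to(None)"
```

```text
time_s: 4.2
ee_pos: [0.5695, -0.2035, 0.0889]
eef_rot: [-1.38, 1.565, 2.941]
force: [0.3, 0.9, 0.5]
grip_width: 0.0396
time_s: 4.7
ee_pos: [0.5696, -0.2036, 0.0892]
eef_rot: [-1.356, 1.566, 2.965]
force: [-0.7, 0.5, 1.4]
grip_width: 0.0136
t 4.7 tcp [ 569.6 -203.6   89.2] F [-0.7  0.5  1.4] M [-0.05  0.12  0.01] w 13.6 q6 [-0.4  -0.01]
tool axes x [-0.005  0.001 -1.   ] y [ 0.925 -0.381 -0.005] yaw -22.39 z [-0.381 -0.925  0.001]
```

Gripped: the opening is 13.6 mm against the 14 mm bar. Now I'll lift and carry it to above the port.

```bash
python3 -m handwheel '[[[-5,0,0],0,1],[[-15,0,0],0,1],[[-28,0,0],0,1],[[-42,0,0],0,1],[[-55,0,0],0,1]]'
python3 -m handwheel '[[[-20,0,0],0,1],[[-45,0,0],0,1],[[-70,0,0],0,1],[[-90,0,0],0,1],[[-97,0,0],0,1]]'
python3 -m handwheel '[[[0,-8,-17],0,1],[[0,-21,-42],0,1],[[0,-34,-70],0,1],[[0,-47,-98],0,1],[[0,-61,-127],0,1]]'
python3 -m handwheel '[[[0,-14,-29],-0.14,1],[[0,-28,-58],-0.28,1],[[0,-42,-87],-0.42,1],[[0,-54,-112],-0.56,1],[[0,-62,-128],-0.7,1]]'
python3 -m handwheel '[[[0,0,0],-0.14,1],[[0,0,0],-0.28,1],[[0,0,0],-0.42,1],[[0,0,0],-0.56,1],[[0,0,0],-0.7,1]]'
python3 -m handwheel '[[[0,0,0],-0.14,1],[[0,0,0],-0.28,1],[[0,0,0],-0.42,1],[[0,0,0],-0.45,1],[[0,0,0],-0.45,1]]'
python3 - <<'E'
from h import *
import pickle
to((.553,.079,.241),84)
i=camera_info("wrist");im,d=camera("wrist")
np.save("pics/w3d.npy",d);cv2.imwrite("pics/w3r.png",im);cv2.imwrite("pics/w3.png",np.clip(255*(im/255.)**.7,0,255).astype(np.uint8))
pickle.dump(i,open("pics/w3.pk","wb"))
for p in((.551,.079,.128),(.555,.079,.128)):print(proj("wrist",p,i))
E
```

```text
time_s: 5.2
ee_pos: [0.5701, -0.2037, 0.1461]
eef_rot: [-1.287, 1.567, 3.035]
force: [1.0, 0.2, -1.9]
grip_width: 0.0134
time_s: 5.7
ee_pos: [0.5709, -0.2039, 0.2462]
eef_rot: [0.198, 1.57, -1.764]
force: [-1.0, 0.2, -1.9]
grip_width: 0.0139
time_s: 6.2
ee_pos: [0.5622, -0.0611, 0.2452]
eef_rot: [-0.741, 1.569, -2.702]
force: [0.6, -0.1, -1.3]
grip_width: 0.0138
time_s: 6.7
ee_pos: [0.5525, 0.0835, 0.2443]
eef_rot: [-1.709, 1.568, -2.963]
force: [-0.3, -0.0, -0.5]
grip_width: 0.0136
time_s: 7.2
ee_pos: [0.5517, 0.0844, 0.2434]
eef_rot: [-2.489, 1.566, -3.036]
force: [0.1, -0.6, -0.8]
grip_width: 0.0139
time_s: 7.7
ee_pos: [0.551, 0.0852, 0.2426]
eef_rot: [-2.959, 1.565, -3.056]
force: [-0.2, 0.3, -1.1]
grip_width: 0.0136
t 7.7 tcp [551.   85.2 242.6] F [-0.2  0.3 -1.1] M [0.03 0.04 0.04] w 13.6 q6 [ 0.09 -1.39]
tool axes x [-0.006 -0.    -1.   ] y [ 0.097  0.995 -0.001] yaw 84.44 z [ 0.995 -0.097 -0.006]
shift [ 1.6 -6.   2.6]
spin 0.008 or -3.134
[303.7831318  247.74623056]
[304.31393918 252.76218723]
```

View pics/w3.png

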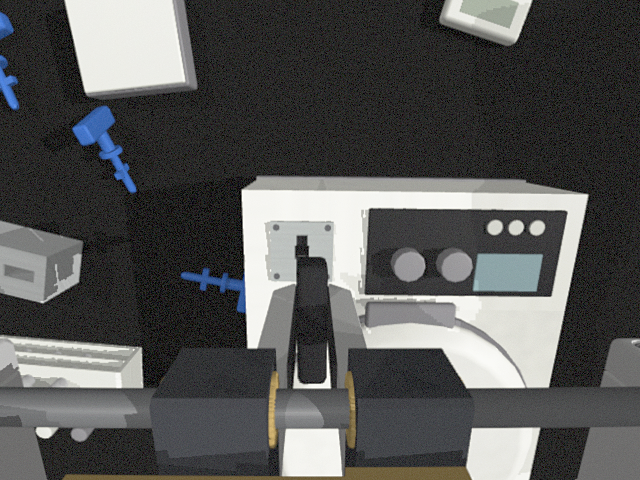

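The wrist view shows the plate at columns 266–333 and rows 222–282. Its screws are at (276,228), (327,228) and (276,277), and the slot's front end is at (302,237), partly hidden by the T-bar. I'll measure the plate and slot.

```bash
python3 - <<'E'
from h import *
import pickle
i=pickle.load(open("pics/w3.pk","rb"));im=cv2.imread("pics/w3r.png");g=im.mean(2)
c=cv2.resize(im[205:300,250:350],None,fx=6,fy=6,interpolation=cv2.INTER_CUBIC);cv2.imwrite("pics/c3.png",c)
print([int(x) for x in g[245:250,255:345].mean(0)])
print([int(x) for x in g[210:295,284:290].mean(1)])
print([int(x) for x in g[228:260,299:304].mean(1)])
print(i["extrinsics"].round(3))
E
```

```text
[238, 238, 238, 238, 237, 238, 238, 238, 237, 238, 240, 242, 215, 170, 162, 166, 171, 171, 170, 171, 169, 170, 171, 169, 169, 171, 171, 171, 170, 168, 169, 169, 169, 169, 169, 169, 167, 171, 172, 139, 67, 22, 11, 15, 18, 16, 12, 19, 20, 12, 15, 16, 23, 60, 150, 173, 171, 172, 172, 171, 170, 171, 169, 169, 170, 170, 170, 170, 170, 168, 170, 170, 169, 169, 168, 168, 165, 170, 207, 221, 241, 241, 241, 241, 241, 241, 241, 241, 241, 241]
[242, 242, 242, 242, 242, 242, 242, 242, 243, 245, 227, 162, 161, 172, 173, 170, 167, 168, 168, 169, 170, 170, 173, 169, 166, 170, 171, 169, 168, 167, 168, 168, 169, 170, 169, 168, 168, 171, 170, 169, 167, 168, 167, 168, 169, 169, 169, 165, 164, 168, 169, 169, 168, 166, 169, 167, 169, 168, 168, 171, 171, 171, 171, 166, 166, 167, 168, 171, 171, 169, 165, 208, 240, 246, 241, 204, 137, 98, 96, 100, 100, 100, 101, 99, 100]
[168, 167, 169, 169, 172, 172, 152, 95, 27, 21, 23, 25, 24, 22, 22, 26, 21, 19, 16, 17, 17, 16, 16, 16, 17, 16, 15, 49, 46, 12, 12, 15]
[[ 0.096  0.96   0.264  0.475]
 [ 0.995 -0.092 -0.027  0.093]
 [-0.002  0.266 -0.964  0.407]
 [ 0.     0.     0.     1.   ]]
```

View pics/c3.png

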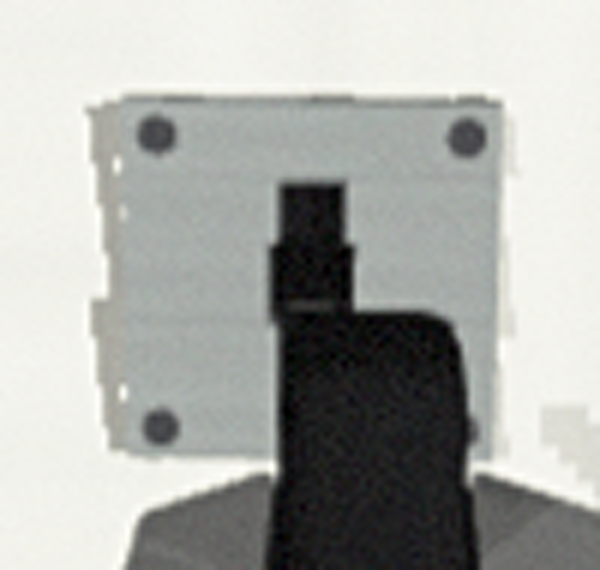

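```bash
python3 - <<'E'
from h import *
import pickle
i=pickle.load(open("pics/w3.pk","rb"))
o=lambda u,v:onz("wrist",(u,v),.128,i)*1000
tl,tr,bl=o(276,227.3),o(327.8,227.8),o(276.8,276.3)
print(tl,tr,bl,np.degrees(np.arctan2(*(tr-tl)[[1,0]])),np.degrees(np.arctan2(*(bl-tl)[[1,0]])),np.linalg.norm(tr-tl),np.linalg.norm(bl-tl))
print("port",o(302.1,252.3),(tr+bl)/2)
# front end of slot / bore edge
print(o(302.1,235.5),o(302,245.8))
# T-bar front end in this view: top face at z = tcp+.0108
ob=get_obs();print(proj("wrist",np.array(ob["ee_pos"])-[0.030*.995,-.0029,-.0108],i))
E
```

```text
[533.14863828  59.84127447 128.        ] [537.25400521  98.53659469 128.        ] [571.94541762  55.7446208  128.        ] 83.94387854388316 -6.027675370851881 38.91248956381132 39.01246799084386
port [554.47211183  77.35202567 128.        ] [554.59971142  77.14060774 128.        ]
[541.32740842  78.7086933  128.        ] [549.34112764  77.80514233 128.        ]
[311.34429161 257.82053244]
```

```bash
python3 -m handwheel '[[[0,-3,2],0.008,1],[[5,-7.7,5.2],0.008,1],[[15,-7.7,5.2],0.008,1],[[28,-7.7,5.2],0.008,1],[[35,-7.7,5.2],0.008,1]]' 60
python3 - <<'E'
from h import *
import pickle
to((.5553,.0770,.2012),83.97)
i=camera_info("wrist");im,d=camera("wrist")
cv2.imwrite("pics/w4r.png",im);pickle.dump(i,open("pics/w4.pk","wb"))
a=proj("wrist",(.5546,.0772,.128),i);print(a)
x,y=int(a[0]),int(a[1]);cv2.imwrite("pics/c4.png",cv2.resize(im[y-60:y+50,x-60:x+60],None,fx=5,fy=5,interpolation=cv2.INTER_CUBIC));print(x-60,y-60)
im,d=camera("scene");cv2.imwrite("pics/s4.png",im);a=proj("scene",(.5546,.0772,.128));print(a)
x,y=int(a[0]),int(a[1]);cv2.imwrite("pics/s4c.png",cv2.resize(im[y-45:y+25,x-40:x+40],None,fx=8,fy=8,interpolation=cv2.INTER_CUBIC))
E
```

```text
time_s: 8.25
ee_pos: [0.5548, 0.0768, 0.2057]
eef_rot: [-2.951, 1.563, -3.057]
force: [-0.3, -0.8, -0.9]
grip_width: 0.0138
t 8.25 tcp [554.8  76.8 205.7] F [-0.3 -0.8 -0.9] M [-0.04 -0.01 -0.04] w 13.8 q6 [ 0.07 -1.39]
tool axes x [-0.008 -0.001 -1.   ] y [ 0.106  0.994 -0.001] yaw 83.89 z [ 0.994 -0.107 -0.008]
shift [4.5 0.3 0.5]
spin -0.001 or 3.14
[312.38160027 261.59909872]
252 201
[345.97685153 207.1332387 ]
```

View pics/s4c.png

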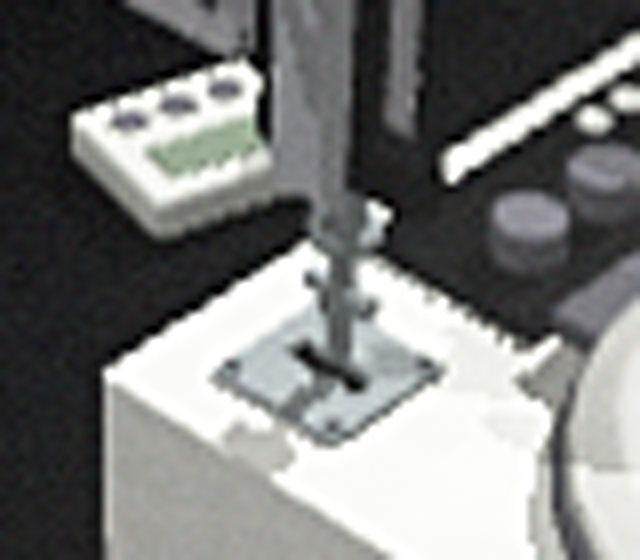

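View pics/c4.png

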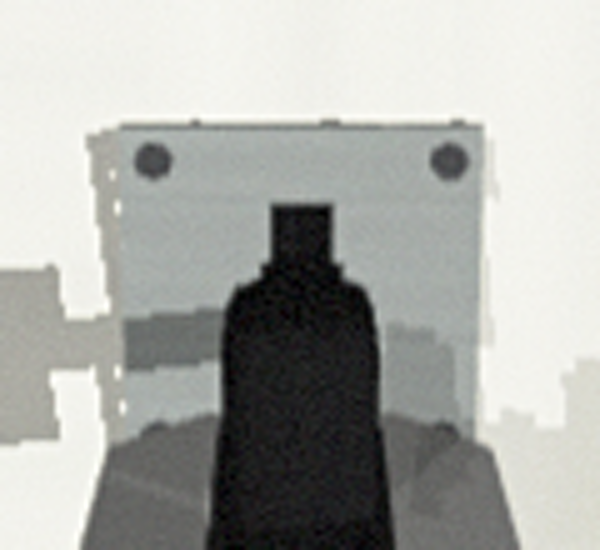

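```bash
python3 - <<'E'
from h import *
f=lambda p:((proj("scene",p)-[305,162])*8).round(1)
print("port",f((.5546,.0772,.128)),"slot ends",f((.5546-.0137,.0772+.0014,.128)),f((.5546+.0137,.0772-.0014,.128)),"tip",f((.5542,.0767,.1325)),"rod lower", f((.5542,.0767,.1365)),"lug",f((.5542,.0767,.1575)),"tip+5mm x",f((.5592,.0767,.1325)),"tip+5y",f((.5542,.0817,.1325)))
im=cv2.imread("pics/s4.png")[162:232,306:386].mean(2).astype(int)
im=cv2.imread("pics/s4.png").mean(2).astype(int)
for v in range(194,214): print(v,im[v,336:358])
E
```

```text
port [327.8 361.1] slot ends [292.5 340.2] [363.6 382.3] tip [326.2 349.1] rod lower [326.6 338.1] lug [329.  279.7] tip+5mm x [340.3 355.9] tip+5y [336.5 340.6]
194 [ 26  18  22 151 255 255 255 255 248 253 110  77  92 131 163 166 155  68
  22  32  40  45]
195 [ 19  70 219 255 255 255 255 231 226 244 118  80  90 166 255 255 186 165
 103  21  27  39]
196 [151 255 255 255 254 254 255 104 154 195 100  80  87 177 255 255 253 255
 169 155 105  33]
197 [255 255 255 252 251 253 255 106  92 132 105  86  81 158 255 255 255 255
 253 255 177 149]
198 [255 252 251 250 251 252 255 255 172  91  99  99 139 170 226 244 254 254
 254 255 254 255]
199 [252 251 251 251 251 253 255 255 182  74 102  98 126 149 172 157 213 255
 252 252 255 255]
200 [251 251 251 252 253 255 249 214 187  70 104  95  97 112 129  86 196 255
 252 250 251 254]
201 [250 250 252 254 246 231 211 193 203 138  95  91  96 117  86 130 246 255
 252 251 250 252]
202 [250 253 254 248 207 186 193 195 199 170  91  92  95 179 177 186 243 255
 254 252 251 251]
203 [254 246 231 208 193 195 202 207 209 181  90  85  99 197 203 200 209 241
 252 2
[... 261 characters left out ...]
4 206 184 159 157
 162 159 176 168]
207 [196 199 195 197 203 200 173  56  16  42  68  84 116 169 188 177 166 169
 168 164 160 103]
208 [200 193 198 199 197 199 210 183  74  52  30  38  75 102 147 173 166 156
 168 161 168 151]
209 [201 201 194 198 198 198 211 212 116 111 107  94  22  46  89 158 193 190
 189 189 196 143]
210 [187 202 198 200 203 200 145 155 114 121 131 193  70  14  89 191 204 202
 204 198 148 118]
211 [126 148 187 209 209 150 111 115 111 120 191 207 176 173 186 206 202 198
 171 129 163 254]
212 [155 133 117 169 149 115 114 117 183 188 205 203 206 202 202 204 199 147
 111 224 254 255]
213 [254 255 156 133  98 107 123 188 209 205 205 206 202 202 201 175 124 114
 254 255 255 252]
```

```bash
python3 - <<'E'
from h import *
import pickle
i=pickle.load(open("pics/w3.pk","rb"));T=np.array([.5510,.0852,.2426]);X=np.array([.995,-.097,-.006])
for z in(.0108,-.007):
  for s in(-.03,.03): print(z,s,proj("wrist",T+X*s+[0,0,z],i))
g=cv2.imread("pics/w3r.png").mean(2).astype(int);print("w3 col",g[252:262,308:316].mean(1).astype(int),g[370:392,308:316].mean(1).astype(int))
d=np.load("pics/w3d.npy");P,U=pts("wrist",d,300,326,252,395,i)
k=abs(P[:,2]-.2534)<.008;print(np.median(P[k,2]));rect("wrist",U[k],.2534,"bar",i)
# top camera now
im,dd=camera("top");cv2.imwrite("pics/t5.png",im)
to(None)
ds=camera("scene")[1]
Q,V=pts("scene",ds,344,351,190,207)
for r in range(190,207,2):
    s=(V[:,1]==r)&(V[:,0]>=346)&(V[:,0]<=348);print(r,Q[s].round(4).tolist())
E
```

```text
0.0108 -0.03 [311.61167093 257.53473109]
0.0108 0.03 [311.48571488 380.60473528]
-0.007 -0.03 [311.68301742 246.38282446]
-0.007 0.03 [311.56207465 359.55443416]
w3 col [152 155 158 160 121  31  10  15  15  14] [ 27  25  27  22  24  24  27  23  25  27  28  24   8  69 237 242 241 249
 150  49  36  41]
0.251465830479398
bar 3145 rect [552.4  85.7] [11.6 59.6] 84.0 mean [551.6  85.6] axis deg 174.5
t 8.4 tcp [555.1  76.9 207.1] F [ 0.4 -0.5 -1. ] M [ 0.02  0.06 -0.03] w 13.3 q6 [ 0.07 -1.39]
tool axes x [-0.007 -0.001 -1.   ] y [ 0.106  0.994 -0.001] yaw 83.9 z [ 0.994 -0.106 -0.007]
190 [[0.5583, 0.0693, 0.1832], [0.559, 0.0721, 0.1819], [0.5617, 0.072, 0.1832]]
192 [[0.5587, 0.0689, 0.1782], [0.5625, 0.0674, 0.1808], [0.566, 0.0662, 0.1832]]
194 [[0.5554, 0.074, 0.168], [0.5588, 0.0731, 0.1702], [0.5615, 0.073, 0.1715]]
196 [[0.5568, 0.0723, 0.1641], [0.5599, 0.0718, 0.1659], [0.5613, 0.0737, 0.1654]]
198 [[0.5571, 0.0723, 0.1586], [0.5583, 0.0743, 0.158], [0.5615, 0.0737, 0.1599]]
200 [[0.5582, 0.0709, 0.1543], [0.56, 0.0722, 0.1544], [0.5615, 0.0741, 0.154]]
202 [[0.5576, 0.0722, 0.1475], [0.5594, 0.0735, 0.1476], [0.5617, 0.0742, 0.1483]]
204 [[0.558, 0.0719, 0.1422], [0.5604, 0.0724, 0.143], [0.5633, 0.0721, 0.1446]]
206 [[0.5507, 0.0827, 0.1259], [0.5591, 0.0746, 0.1352], [0.5607, 0.0764, 0.1349]]
```

The scene crop shows the tip about 4 mm over the bore, with a vertical rod, and the lugs are along the slot. Scene and wrist agree on the port at (554.6, 77.2). Both views put the key about 1–2 mm towards +x of the FK position, so I'll correct by −1.2 mm and lower gently, watching the force.

```bash
python3 -m handwheel '[[[1,0,-1.2],0,1],[[3,0,-1.2],0,1],[[6,0,-1.2],0,1],[[9,0,-1.2],0,1],[[11,0,-1.2],0,1]]'
python3 -c "
from h import *
to((.5539,.0769,.190),83.97)"
```

```text
time_s: 8.95
ee_pos: [0.554, 0.0771, 0.1964]
eef_rot: [-2.947, 1.565, -3.054]
force: [-0.3, -0.6, -0.8]
grip_width: 0.0134
t 8.95 tcp [554.   77.1 196.4] F [-0.3 -0.6 -0.8] M [ 0.    0.07 -0.01] w 13.4 q6 [ 0.07 -1.39]
tool axes x [-0.006 -0.001 -1.   ] y [ 0.106  0.994 -0.001] yaw 83.9 z [ 0.994 -0.106 -0.006]
shift [ 6.4 -0.2 -0.1]
spin -0.001 or 3.14
```

```bash
python3 -m handwheel '[[[3,0,0],0,1],[[6,0,0],0,1],[[9,0,0],0,1],[[12,0,0],0,1],[[15,0,0],0,1]]'
python3 -c "
from h import *
to((.5539,.0769,.165),83.97)"
```

```text
time_s: 9.45
ee_pos: [0.5536, 0.0771, 0.1811]
eef_rot: [-2.968, 1.564, -3.074]
force: [-5.8, 0.7, 2.1]
grip_width: 0.0136
t 9.45 tcp [553.6  77.1 181.1] F [-5.8  0.7  2.1] M [ 0.18  1.37 -0.02] w 13.6 q6 [ 0.07 -1.39]
tool axes x [-0.007 -0.    -1.   ] y [ 0.106  0.994 -0.001] yaw 83.91 z [ 0.994 -0.106 -0.007]
shift [16.1 -0.2  0.4]
spin -0.001 or 3.141
```

The rod is in, but the bore's rim pushes it towards −x with 6 N. I'll give way 1 mm.

```bash
python3 -m handwheel '[[[0,0,-0.5],0,1],[[0,0,-1],0,1],[[0,0,-1],0,1],[[0,0,-1],0,1],[[0,0,-1],0,1]]'
python3 -c "
from h import *
to(None)"
```

```text
time_s: 9.95
ee_pos: [0.5527, 0.0772, 0.1811]
eef_rot: [-2.953, 1.564, -3.06]
force: [-0.9, 0.2, -1.5]
grip_width: 0.0134
t 9.95 tcp [552.7  77.2 181.1] F [-0.9  0.2 -1.5] M [-0.    0.18  0.01] w 13.4 q6 [ 0.07 -1.39]
tool axes x [-0.007 -0.001 -1.   ] y [ 0.106  0.994 -0.001] yaw 83.91 z [ 0.994 -0.106 -0.007]
```

```bash
python3 -m handwheel '[[[0,0,-1],0,1],[[0,0,-1],0,1],[[2,0,-1],0,1],[[3.5,0,-1],0,1],[[5,0,-1],0,1]]'
python3 -c "
from h import *
to(None)"
```

```text
time_s: 10.45
ee_pos: [0.5517, 0.0773, 0.176]
eef_rot: [-2.956, 1.564, -3.063]
force: [-0.2, -0.3, -1.2]
grip_width: 0.0137
t 10.45 tcp [551.7  77.3 176. ] F [-0.2 -0.3 -1.2] M [-0.04 -0.01 -0.08] w 13.7 q6 [ 0.07 -1.39]
tool axes x [-0.007 -0.001 -1.   ] y [ 0.106  0.994 -0.001] yaw 83.91 z [ 0.994 -0.106 -0.007]
```

```bash
python3 -m handwheel '[[[2,0,0],0,1],[[4,0,0],0,1],[[6,0,0],0,1],[[8,0,0],0,1],[[8,0,0],0,1]]'
python3 -c "
from h import *
to(None)"
```

```text
time_s: 10.95
ee_pos: [0.5517, 0.0773, 0.1682]
eef_rot: [-2.96, 1.565, -3.067]
force: [-2.0, -0.2, 6.3]
grip_width: 0.0133
t 10.95 tcp [551.7  77.3 168.2] F [-2.  -0.2  6.3] M [-0.01  0.39  0.02] w 13.3 q6 [ 0.07 -1.39]
tool axes x [-0.006 -0.    -1.   ] y [ 0.106  0.994 -0.001] yaw 83.91 z [ 0.994 -0.106 -0.006]
```

```bash
python3 -m handwheel '[[[1,0,-0.4],0,1],[[2,0,-0.4],0,1],[[3,0,-0.4],0,1],[[3.2,0,-0.4],0,1],[[3.2,0,-0.4],0,1]]'
python3 -c "
from h import *
to(None)"
```

```text
time_s: 11.45
ee_pos: [0.5517, 0.0773, 0.1656]
eef_rot: [-2.943, 1.566, -3.05]
force: [-2.0, -1.2, 8.3]
grip_width: 0.0133
t 11.45 tcp [551.7  77.3 165.6] F [-2.  -1.2  8.3] M [-0.07  0.3   0.06] w 13.3 q6 [ 0.07 -1.39]
tool axes x [-0.005 -0.    -1.   ] y [ 0.106  0.994 -0.001] yaw 83.91 z [ 0.994 -0.106 -0.005]
```

Depth is about 9.6–10 mm, by height and by spring force. Now turn clockwise.

```bash
python3 -m handwheel '[[[0,0,0],0.1,1],[[0,0,0],0.2,1],[[0,0,0],0.3,1],[[0,0,0],0.4,1],[[0,0,0],0.5,1]]'
python3 -c "
from h import *
to((.5517,.0773,.1652))"
```

```text
time_s: 11.95
ee_pos: [0.5525, 0.0779, 0.1665]
eef_rot: [-2.845, 1.569, 2.828]
force: [1.4, 3.3, 7.6]
grip_width: 0.0135
t 11.95 tcp [552.5  77.9 166.5] F [1.4 3.3 7.6] M [ 0.8  -0.37  0.12] w 13.5 q6 [ 0.07 -0.89]
tool axes x [-0.002  0.001 -1.   ] y [ 0.573  0.819 -0.001] yaw 55.03 z [ 0.819 -0.573 -0.002]
shift [ 1.3 -0.9 -0.3]
```

```bash
python3 -m handwheel '[[[0.5,0,0],0.1,1],[[1,0,0],0.2,1],[[1,0,0],0.3,1],[[1,0,0],0.4,1],[[1,0,0],0.5,1]]'
python3 -c "
from h import *
to((.5522,.0778,.1652))"
```

```text
time_s: 12.45
ee_pos: [0.5532, 0.0782, 0.1664]
eef_rot: [2.187, 1.569, 1.073]
force: [0.7, 2.8, 8.0]
grip_width: 0.0135
t 12.45 tcp [553.2  78.2 166.4] F [0.7 2.8 8. ] M [ 0.43 -0.36  0.18] w 13.5 q6 [ 0.07 -0.38]
tool axes x [ 0.001  0.001 -1.   ] y [0.898 0.441 0.001] yaw 26.17 z [ 0.441 -0.898 -0.001]
shift [ 1.2 -1.1 -0. ]
```

```bash
python3 -m handwheel '[[[1,0,0],0.1,1],[[1,-0.5,0],0.2,1],[[1,-0.5,0],0.3,1],[[1,-0.5,0],0.4,1],[[1,-0.5,0],0.47,1]]'
python3 -c "
from h import *
to((.5522,.0778,.1652))"
```

```text
time_s: 12.95
ee_pos: [0.5537, 0.0782, 0.1664]
eef_rot: [2.0, 1.566, 0.413]
force: [1.9, 0.2, 7.7]
grip_width: 0.0136
t 12.95 tcp [553.7  78.2 166.4] F [1.9 0.2 7.7] M [ 0.14 -0.55  0.21] w 13.6 q6 [0.07 0.09]
tool axes x [ 0.004  0.002 -1.   ] y [ 1.    -0.017  0.004] yaw -0.97 z [-0.017 -1.    -0.002]
shift [ 1.2 -1.5  0.5]
```

```bash
python3 -m handwheel '[[[0.5,-0.5,0],0.04,1],[[0.8,-0.5,0],0.08,1],[[0.8,-0.5,0],0.12,1],[[0.8,-0.5,0],0.14,1],[[0.8,-0.5,0],0.14,1]]'
python3 - <<'E'
from h import *
to(None)
im,d=camera("scene");cv2.imwrite("pics/s6.png",cv2.resize(im[130:310,290:520],None,fx=3.4,fy=3.4,interpolation=cv2.INTER_CUBIC))
d0=np.load("pics/scene0d.npy")
P0=[onz("scene",(u,v),.153) for u,v in((380,225),)];
for nm,p in(("front lid edge",(.60,.16)),("lid mid",(.70,.15)),("lid back",(.78,.14)),("lid front2",(.60,.13))):
    a=proj("scene",(*p,.153)).round().astype(int);s=np.s_[a[1]-2:a[1]+3,a[0]-2:a[0]+3];print(nm,a,np.median(d0[s]),np.median(d[s]),"z",dp("scene",a,np.median(d0[s]))[2].round(4),dp("scene",a,np.median(d[s]))[2].round(4))
E
```

```text
time_s: 13.45
ee_pos: [0.5538, 0.0783, 0.1664]
eef_rot: [2.005, 1.564, 0.277]
force: [0.8, 1.2, 7.8]
grip_width: 0.0131
t 13.45 tcp [553.8  78.3 166.4] F [0.8 1.2 7.8] M [-0.12 -0.14  0.18] w 13.1 q6 [0.07 0.23]
tool axes x [ 0.006  0.002 -1.   ] y [ 0.988 -0.157  0.006] yaw -9.03 z [-0.157 -0.988 -0.003]
front lid edge [383 189] 1.1210963 1.1194918 z 0.1307 0.1316
lid mid [419 208] 1.0292591 1.0176574 z 0.1546 0.162
lid back [449 225] 0.9891175 0.98356634 z 0.1531 0.1567
lid front2 [376 195] 1.1046417 1.0686891 z 0.1304 0.1523
```

View pics/s6.png

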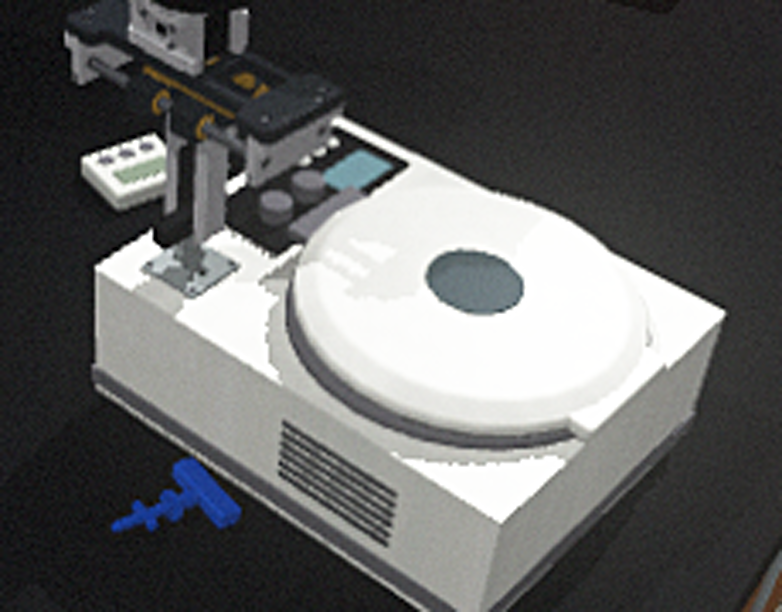

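The lid's front edge is up (mid-lid +7 mm, gap visible). I'll press a little further round to be sure it is at the stop.

```bash
python3 -m handwheel '[[[1,0,0],0.03,1],[[1.5,0,0],0.06,1],[[1.5,0,0],0.06,1],[[1.5,0,0],0.06,1],[[1.5,0,0],0.06,1]]'
python3 -c "
from h import *
to(None)"
```

```text
time_s: 14.0
ee_pos: [0.5542, 0.0783, 0.1655]
eef_rot: [2.005, 1.563, 0.218]
force: [-2.0, -0.0, 7.8]
grip_width: 0.0134
t 14.0 tcp [554.2  78.3 165.5] F [-2.  -0.   7.8] M [-0.12  0.5   0.3 ] w 13.4 q6 [0.07 0.29]
tool axes x [ 0.008  0.002 -1.   ] y [ 0.977 -0.215  0.007] yaw -12.41 z [-0.215 -0.977 -0.003]
```

```bash
python3 -m handwheel '[[[0.5,0,0],0.01,1],[[0.5,0,0],0.01,1],[[0.5,0,0],0.01,1],[[0.5,0,0],0.01,1],[[0.5,0,0],0.01,1]]'
python3 - <<'E'
from h import *
to(None)
d0=np.load("pics/scene0d.npy");im0=cv2.imread("pics/scene0.png")
for k in range(10): im,d=camera("scene")
for nm,p in(("lid mid",(.70,.15)),("lid back",(.78,.14)),("lid front",(.62,.13))):
    a=proj("scene",(*p,.16)).round().astype(int);s=np.s_[a[1]-2:a[1]+3,a[0]-2:a[0]+3];print(nm,dp("scene",a,np.median(d0[s]))[2].round(4),dp("scene",a,np.median(d[s]))[2].round(4))
for nm,(u0,u1,v0,v1) in dict(rack=(250,365,315,410),bottle=(118,165,282,345),slidebox=(220,280,218,265),timer=(312,335,167,195),blues=(205,245,255,295)).items():
    print(nm,np.abs(im[v0:v1,u0:u1].astype(float)-im0[v0:v1,u0:u1]).mean().round(2))
to(None)
E
```

```text
time_s: 14.5
ee_pos: [0.5543, 0.0783, 0.1656]
eef_rot: [1.985, 1.562, 0.188]
force: [-2.3, -0.5, 8.3]
grip_width: 0.0133
t 14.5 tcp [554.3  78.3 165.6] F [-2.3 -0.5  8.3] M [-0.15  0.79  0.3 ] w 13.3 q6 [0.07 0.3 ]
tool axes x [ 0.008  0.002 -1.   ] y [ 0.975 -0.224  0.008] yaw -12.95 z [-0.224 -0.975 -0.003]
lid mid 0.1537 0.1625
lid back 0.1539 0.1565
lid front 0.1414 0.1555
rack 3.73
bottle 8.86
slidebox 10.72
timer 3.41
blues 20.99
t 15.0 tcp [554.2  78.3 165.6] F [-3.  -1.1  7.5] M [-0.17  0.72  0.34] w 13.7 q6 [0.07 0.3 ]
tool axes x [ 0.008  0.002 -1.   ] y [ 0.975 -0.224  0.008] yaw -12.95 z [-0.224 -0.975 -0.003]
```

```bash
python3 -c "
from h import *
cv2.imwrite('pics/s7.png',camera('scene')[0])"
```

```text
(no output)
```

View pics/s7.png

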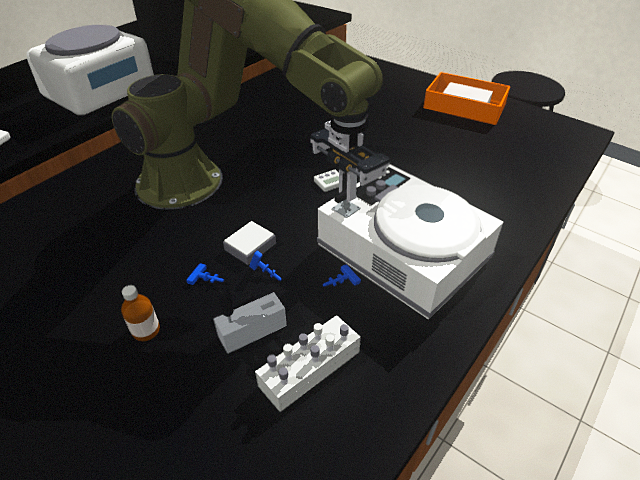

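The last view shows the lid ajar, the key in the port, and the rack, bottle, slide box and timer where they were. The blue keys stood at t=0 and were already lying in the first wrist view, before the arm had touched anything.

```bash
python3 -c "
from station import *
print(hand_in())"
```

```text
the job is handed in; nothing more can be done
None
```

I took the black T-key from the stand, put it down the keyhole, pushed it in against the spring and turned it clockwise to its stop. The lid sprang ajar. I handed in at about 15 s of the 48 s, with the key still gripped (60 N commanded), pushed in and turned.

**Last checks:**
- **Depth:** the plunger is about 9.5 mm down by height, and the spring's push on the tool (about 8 N) fits that roughly.
- **Turn:** the gripper has turned about 1.69 rad from the slot's direction, a little over the expected 1.5–1.6. The torque rose from about 0.2 to about 0.3 Nm, above the spring's 0.15 Nm, so I take it to be pressing on the stop. The extra angle is probably twist between the pads and the bar, or in the arm.
- **Lid:** the middle is up about 9 mm and the front more, and it stayed so through half a second of holding.
- **Other things:** the rack, bottle, slide box and timer look unmoved in the last scene picture.

**What disagreed:**
- **Camera positions:** the top camera put the key and the port about 4–5 mm nearer in x than the wrist camera. I used the wrist camera. The rod then touched the bore's rim with about 6 N, so I eased it about 2 mm towards −x.
- **Blue keys:** the three blue look-alikes stood upright at the start and were already lying in the first wrist picture, before the arm had touched anything. The simple before/after picture difference was high there for that reason.

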